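Start a test reading on the bench reader

TASK

Start a reading on the bench reader, using only your fingertips: first switch it on by pressing the raised rear end of its rocker all the way down, then push the cassette tray at the front fully home, then press the large round start key fully down and hold it there for a full second before letting it come up. Do not press the square key, and do not lift or shift the two dropper bottles, the pen or the swab packet that lie round the reader. At the end the rocker must be on, the tray home and the keys up.

Things in the scene. Friction and masses are not known exactly. Their poses are not given: they have to be found in the camera images.
- reader: white bench reader fixed to the table, 130 mm deep (x), 230 wide (y), flat top at z 52 mm, a display hump to z 78 mm behind x +33. Origin: centre of its underside on the table; own +x points from front to rear, away from the robot, +y left. On the top at x -20, y -70, 0, +70 mm stand three white plinths (56 x 48 x 6 mm) with the rocker, round key and square key, in changing order
- rocker (a joint): power rocker, a grey V-shaped paddle 50 mm long (along the reader's x) and 26 mm wide, on a hinge along the reader's y. 0 rad = off: front half level, rear half rising rearward; 0.4 rad = on: rear half level, front half rising. Stays where it is left; about 4 N down on its rear end moves it
- rocker_rear (a point): point on top of the rocker's rear half, 18 mm from its hinge and 7 mm from its rear end; moves with the rocker. Off: z about 71 mm; on: z about 64 mm
- rocker_rear_on (a point): fixed point beneath: where the rear half's top surface lies when the rocker is fully on, 18 mm behind the hinge, 64 mm above the table
- tray (a joint): cassette tray that slides along the reader's +x into its front; m, 0 = 40 mm out, 0.040 = fully home against a stop, the panel touching the housing. Stays where it is left; about 3 N pushes it
- tray_front (a point): centre of the front (outer) face of the tray's upright front panel, moves with the tray; the panel is 100 mm wide (y), 36 mm tall (z 9 to 45 mm) and 12 mm thick. A test cassette lies fixed in the tray behind it. With the tray home this point is 77 mm in front of the reader's origin, at z 27 mm
- start_key (a joint): large round start key, 36 mm across, grey: travels 6 mm straight down on a spring, about 1 N at first touch rising to 5 N at the bottom stop; joint value in m, 0 = up, 0.006 = fully down; springs back when let go
- start_key_top (a point): centre of the round key's top face, 66 mm above the table when up
- square_key (a joint): square key, 28 mm across, grey, not to be pressed: travels 6 mm down as the round one does; m, 0 = up
- square_key_top (a point): centre of the square key's top face, 66 mm above the table when up
- dropper_white: loose dropper bottle with a white cap, 24 mm across, 67 mm tall, standing in front of the reader to the right of the tray; origin at the centre of its underside
- dropper_green: loose dropper bottle with a green cap, 24 mm across, 67 mm tall, standing in front of the reader to the left of the tray; origin at the centre of its underside
- pen: loose black marker, 140 mm long (own y), 16 mm thick, lying fore and aft to the right of the reader; origin at the centre of its underside
- swab: loose flat swab packet, 175 mm long (own y), 31 mm wide, 8 mm thick, lying fore and aft to the left of the reader; origin at the centre of its underside

How it is judged:
On the way, in this order (a step that is already met when the one before it is completed fails the run):
1. the rocker is switched on (value of joint rocker above 0.32 rad), for 0.1 s.
2. the tray is pushed home (value of joint tray above 0.037 m), for 0.1 s.
3. the round start key is held down (value of joint start_key above 0.0042 m), for 0.8 s.
At the end, for the whole second after the job is handed in: rocker on (above 0.32 of 0.4 rad), tray home (within 3 mm of its stop), both keys up (less than 1.5 mm down), and the two bottles, pen and swab packet within 20 mm of where they started (value of joint rocker above 0.32 rad and value of joint tray above 0.037 m and value of joint each of start_key, square_key below 0.0015 m and distance of each of dropper_white, dropper_green, pen, swab from where it was at the start of the episode below 0.02 m); the robot touches nothing.
It fails at once if the square key is pressed more than 2.5 mm (value of joint square_key above 0.0025 m).
It fails at once if the tray is pushed home while the rocker is off (value of joint tray above 0.037 m and value of joint rocker below 0.2 rad).
It fails at once if the start key is pressed before the rocker is on and the tray home (value of joint start_key above 0.003 m and (value of joint rocker below 0.2 rad or value of joint tray below 0.034 m)).
It fails at once if a bottle, the pen or the swab packet is shifted more than 20 mm or lifted (distance of any of dropper_white, dropper_green, pen, swab from where it was at the start of the episode above 0.02 m or height (world z) of any of dropper_white, dropper_green, pen, swab above 0.015 m).
It also fails if it takes over 45 s, if anything falls off the work surface, if the arm or the gripper's body presses on something with over 40 N, if the wrist force passes 120 N, or if a joint passes its speed limit or range.

ROBOT

A 6-joint arm with a two-finger parallel gripper is mounted at the origin on a cart in front of the work surface, level with it; the furniture and walls round the work are solid. World frame = base frame: x ahead of the robot, y to its left, z up, the work surface at z = 0. Lengths are in m, angles in rad, forces in N, time in s.
With the tool pointing down it reaches from about 0.35 to 0.975 m from the base axis. Payload 4.9 kg.
Tool frame: the origin (TCP) lies on the centre line of the jaws, within the pads' length; the fingertips stand ahead of it and the grasp point (between the pads) is the TCP (manip.tip_extent is the z of the fingertips in the tool frame, in m); z points along the fingers, y is the line along which they close (so a half turn about z gives the same grasp; the last joint's range is limited). The gripper opens to 85 mm and grips with 20 to 120 N. Pads are 22 mm wide; open, the fingers measure 114 mm over their backs; the gripper's body (76 mm by 85 mm) begins 54 mm behind the grasp point. The pads swing forward as they close: fully open they stand 13 mm farther back than shut.
Start: joints at [-1.371, 0.053, 1.613, -0, 1.476, -0.119], TCP at [0.196, -0.593, 0.25] pointing down, gripper open.
Joint ranges: [-3.01, 3.01], [-1.01, 2.22], [0.06, 2.58], [-1.02, 4.17], [0.09, 2.62], [-3.14, 3.14]. Speed limits (rad/s): [2.57, 2.57, 3.14, 3.14, 3.14, 3.14].

INTERFACE

Orientations are given as a unit quaternion [w, x, y, z].
In Python, from plant import manip gives the robot as it stands. The module is installed in compiled form; this text tells all that it offers.
- The arm moves only by the tool run_rows, called after "Call:" by a JSON object that holds its "name" and its "arguments", one argument or row to a line. Schema: {"type":"object","properties":{"moves":{"type":"array","items":{"type":"array","items":{"type":"array","items":{"type":"number"},"minItems":7,"maxItems":7},"minItems":1,"maxItems":5},"minItems":1,"maxItems":1},"only":{"type":"string"},"quiet":{"type":"boolean"},"lines":{"type":"string"}},"required":["moves"],"additionalProperties":false}. moves is a list that holds a single list of rows (three levels of brackets), with 1 to 5 rows, each of 7 numbers: the opening from 0.0 (shut) to 1.0 (fully open), then dx, dy, dz in shares of the most that a row can go, 1 being 62.5 mm, then a rotation vector rx, ry, rz in units of 0.05 rad; each row shifts and turns the commanded pose from where the row before left it, along the tool's axes as they then stand; what a row does not reach is not made up. A row lasts 1/8 s, in which the tool goes at most 0.0625 m and 0.188 rad, less where a joint would pass 70% of its speed; a pose out of reach is approached as far as the arm can. The fingers move at their own pace and stop on an object; the grip force is fixed at half the most. Time passes only in rows, so rows that do not move let the fingers close. The tool returns the time, the measured TCP pose, the force, the opening and the grip force at its end. only (a regular expression) keeps the lines of the reply that match it, lines (a string "A,B") keeps lines A to B, and quiet returns only ok. Input that does not fit is refused with a message, and nothing moves.
- manip.state(): the state, without advancing time (a new reading comes with each control period).
- manip.grab_frame(name): name is "scene" or "top" or "wrist"; returns (picture, depth): 400x640x3 uint8, red, green, blue; 400x640 float32, m along the optical axis (not along the pixel's ray), 0 where there is no reading.
- manip.camera_params(name): a dict with "intrinsics" (3x3 intrinsics, pixels), "k1" (the pictures are not rectified: a ray, as slopes to the right and down, at radius r is drawn at 1 + k1 r^2 times it, then the intrinsics apply), "xyz" and "orientation" of the camera in the world. Camera axes: x right, y down, z forward; pixel columns grow to the right and rows downward; lengths in m; the calibration is good to about 2 mm. A picture is of the moment at which its call begins: read the wrist's pose just before it. camera_params takes no time and is no camera call; for the wrist camera it gives the pose at the moment of the call.
- manip.job_done(): hands the job in; it is judged then, once.
Trained networks look in the newest picture that a camera, given by its name, has taken for a name from the list of things; names that differ only in an ending like _2 or _b are one class to them, and where a whole thing is asked for, a point or a joint stands for the part that bears it (a point fixed in the world has none). Each returns a list of dicts, best first, with "conf" (0 to 1); they miss things now and then, are a little off and sometimes report something else, mostly with a low value. They report only what shows in the picture. A call takes as long as a camera call.
- manip.look_for(camera, query): "extent" ([left, top, right, bottom] in pixels, round what is visible of it).
- manip.outline_of(camera, query): "region" (400x640 bool, what is visible of it) and "extent" ([left, top, right, bottom] in pixels, round what is visible of it).
- manip.mark_of(camera, query): "centre" ([row, column] in pixels: a listed point, or the origin of a listed thing).
The state is a dict: "time": time; "joint_pos": joint angles; "joint_vel": joint speeds; "joint_efforts": joint torques, N m; "tool_pos": TCP position; "tool_rot": TCP orientation; "contact_force": force on the tool from outside, world axes, zero at the start; "ft_torque": the same for the moment, N m; "gripper_width": opening from 0.0 (shut) to 1.0 (fully open); "grasp_force": force on a finger pad.
Only numpy, scipy, OpenCV 4.12 (cv2) and the standard library are available. Lean on these libraries where they do the work, as an engineer would, in place of code of your own. Each camera call takes 0.05 s, during which the arm holds its last target. There are 200 camera calls.

## Working session

There is one attempt and no reset: what is moved stays moved. The work goes in short steps, Python scripts to look and compute and a tool call to move; the robot and the scene stay as the last step left them, time stands still between calls to the robot, and variables do not carry over. Pictures are saved under pics/ and viewed, at most 10 in all, crops included, and the job is handed in when it is done.

```bash
mkdir -p pics
```

Create h.py:
```python
import numpy as np, cv2
from plant import manip
from scipy.spatial.transform import Rotation as R
def rot(q): return R.from_quat([q[1],q[2],q[3],q[0]])
def ray(cam,row,col):
    p=manip.camera_params(cam);K=np.array(p["intrinsics"])
    d=np.array([(col-K[0,2])/K[0,0],(row-K[1,2])/K[1,1]]);u=d.copy()
    for _ in range(20): u=d/(1+p["k1"]*(u@u))
    return np.array(p["xyz"]),rot(p["orientation"]).apply([u[0],u[1],1])
def at_z(cam,row,col,z):
    o,d=ray(cam,row,col); return o+d*(z-o[2])/d[2]
def at_depth(cam,row,col,D):
    o,d=ray(cam,row,col); r,c=int(round(row)),int(round(col))
    w=D[max(r-2,0):r+3,max(c-2,0):c+3]; return o+d*np.median(w[w>0])
def tool(): 
    s=manip.state(); return np.array(s["tool_pos"]),rot(s["tool_rot"])
```

Run:
```python
from h import *
print(manip.tip_extent, manip.state())
Z=dict(reader=0,rocker_rear=.071,tray_front=.027,start_key_top=.066,square_key_top=.066,dropper_white=0,dropper_green=0,pen=0,swab=0)
for c in ["top","scene"]:
    im,D=manip.grab_frame(c); cv2.imwrite(f"pics/{c}0.png",im[:,:,::-1])
    print(c,manip.camera_params(c)["xyz"])
    for n,z in Z.items():
        for m in manip.mark_of(c,n)[:2]:
            r,k=m["centre"]; print(n,round(m["conf"],2),np.round([r,k]),at_z(c,r,k,z).round(4),at_depth(c,r,k,D).round(4))
```

```text
0.019 {'time': 0.0, 'joint_pos': array([-1.37101414e+00,  5.33673006e-02,  1.61425248e+00,  7.79652871e-06,
        1.47603370e+00, -1.19014446e-01]), 'joint_vel': array([-0.00058505,  0.00181409, -0.00015544,  0.00250132, -0.00082667,
       -0.00091786]), 'joint_efforts': array([ 4.54221595e-05, -3.93680656e+01, -3.70176995e+01, -1.01091005e-04,
        6.92506816e-03,  1.15312679e-05]), 'tool_pos': array([ 0.19576877, -0.5929423 ,  0.24908132]), 'tool_rot': array([-1.02972979e-03,  9.87322499e-01,  1.58723728e-01, -3.77235384e-05]), 'contact_force': array([ 0.02112102,  0.21523598, -0.34142793]), 'ft_torque': array([-0.00899336, -0.03498253, -0.01300156]), 'grasp_force': 0.0, 'gripper_width': 0.9969458215627963}
top [ 3.62282037e-01 -5.45199148e-05  9.89021531e-01]
reader 0.8 [176. 323.] [ 0.5979 -0.0353  0.    ] [ 0.5822 -0.033   0.0659]
reader 0.44 [172. 392.] [ 0.6055 -0.2132  0.    ] [ 0.603  -0.2111  0.0101]
rocker_rear 0.46 [168. 354.] [ 0.6002 -0.1075  0.071 ] [ 0.6006 -0.1077  0.0693]
tray_front 0.61 [216. 331.] [ 0.4919 -0.0524  0.027 ] [ 0.4898 -0.0516  0.043 ]
start_key
[... 803 characters left out ...]
er_rear 0.74 [196. 362.] [ 0.454  -0.0635  0.071 ] [ 0.5016 -0.1692  0.0102]
rocker_rear 0.62 [174. 322.] [ 0.5998 -0.1188  0.071 ] [ 0.5991 -0.1177  0.0716]
tray_front 0.91 [210. 348.] [ 0.4838 -0.0558  0.027 ] [ 0.4817 -0.0517  0.0296]
start_key_top 0.53 [190. 315.] [ 0.5693 -0.0365  0.066 ] [ 0.5683 -0.035   0.0669]
square_key_top 0.56 [200. 299.] [0.5727 0.0263 0.066 ] [0.5722 0.0271 0.0665]
dropper_white 0.52 [196. 364.] [ 0.503  -0.1886  0.    ] [ 0.4959 -0.1726  0.0092]
dropper_green 0.65 [245. 330.] [ 0.4648  0.0598 -0.    ] [0.4638 0.0615 0.0013]
swab 0.77 [246. 288.] [0.541  0.1126 0.    ] [0.5335 0.1224 0.0089]
swab 0.24 [198. 295.] [ 0.6574 -0.0767  0.    ] [0.5948 0.0093 0.0571]
```

Run:
```python
from h import *
im=cv2.imread("pics/top0.png"); cv2.imwrite("pics/topc.png",cv2.resize(im[120:260,220:420],None,fx=4,fy=4,interpolation=2))
_,D=manip.grab_frame("top")
P=[];
for r in range(120,260):
    for c in range(220,420):
        if D[r,c]>0:
            o,d=ray("top",r,c); P.append([*(o+d*D[r,c]),r,c])
P=np.array(P); np.save("P.npy",P)
def rect(m,n):
    a=cv2.minAreaRect(P[m][:,:2].astype(np.float32)); print(n,m.sum(),a, P[m][:,:3].mean(0).round(4))
z=P[:,2]
rect((z>.074)&(z<.082)&(abs(P[:,1]+.04)<.14)&(P[:,0]>.58),"hump")
for reg,n in [("start_key_top","start"),("square_key_top","sq"),("tray_front","tray"),("reader","reader"),("rocker_rear","rocker")]:
    for o in manip.outline_of("top",reg)[:2]:
        m=o["region"][P[:,3].astype(int),P[:,4].astype(int)]
        if m.sum()>5: print(o["conf"],o["extent"]); rect(m,n)
rect((z>.046)&(z<.057)&(abs(P[:,1]+.04)<.15)&(P[:,0]>.53),"top")
```

```text
Traceback (most recent call last):
  File "h.py", line 6, in ray
    p=manip.camera_params(cam);K=np.array(p["intrinsics"])
ValueError: time passes only in moves, steps and waits
```

View pics/topc.png

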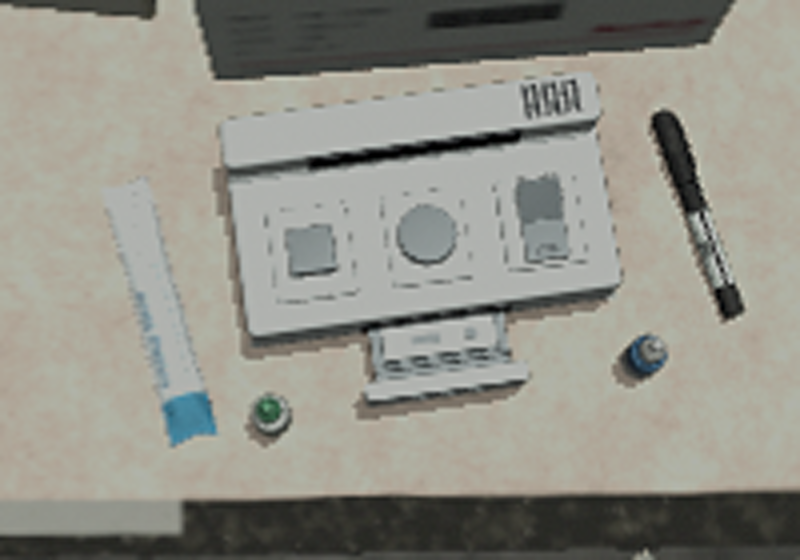

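The crop shows square key at full-image (row 182, col 298), round key (179, 327), rocker (174, 356, rear end up at row ~165), tray out at (216, 331), and the reader turned about 8°.

Run:
```python
import re
s=open("h.py").read()
s=s.replace("def ray(","_c={}\ndef ray(").replace("p=manip.camera_params(cam);","p=_c[cam] if cam in _c else _c.setdefault(cam,manip.camera_params(cam));")
open("h.py","w").write(s)
```

Run:
```python
from h import *
_,D=manip.grab_frame("top")
P=[]
for r in range(120,260):
    for c in range(220,420):
        if D[r,c]>0:
            o,d=ray("top",r,c); P.append([*(o+d*D[r,c]),r,c])
P=np.array(P); z=P[:,2]
def rect(m,n):
    a=cv2.minAreaRect(P[m][:,:2].astype(np.float32)); print(n,m.sum(),np.round(a[0],4),np.round(a[1],4),round(a[2],2), P[m][:,:3].mean(0).round(4))
near=(abs(P[:,1]+.04)<.14)
rect((z>.072)&(z<.084)&near&(P[:,0]>.58)&(P[:,0]<.66),"hump")
rect((z>.046)&(z<.084)&near&(P[:,0]>.51)&(P[:,0]<.67),"whole")
for reg in ["start_key","square_key","tray","reader","rocker"]:
    for o in manip.outline_of("top",reg)[:1]:
        m=o["region"][P[:,3].astype(int),P[:,4].astype(int)]
        if m.sum()>5: print(round(o["conf"],2)); rect(m&(z>.02),reg)
for n,x,y,h in [("sq",311,249,.066),("start",427,235,.066),("rockL",522,178,.071),("rockR",562,178,.07),("trayL",365,403,.009),("trayR",526,378,.009),("w",648,352,.06),("g",270,410,.06),("penrear",663,115,.01),("penfront",733,312,.01),("swabfrontR",215,432,.005),("swabrearR",147,180,.005)]:
    print(n,at_z("top",120+y/4-.4,220+x/4-.4,h).round(4))
```

```text
hump 1086 [ 0.6297 -0.0322] [0.2263 0.0606] 89.98 [ 0.641  -0.0229  0.0767]
whole 5107 [ 0.5797 -0.0479] [0.167 0.246] 6.62 [ 0.5967 -0.037   0.0601]
0.5
start_key 175 [ 0.5773 -0.0404] [0.0335 0.0342] 88.89 [ 0.577  -0.0402  0.065 ]
0.58
tray 639 [ 0.5083 -0.0483] [0.0475 0.0953] 7.56 [ 0.5058 -0.0499  0.0333]
0.69
reader 4576 [ 0.5733 -0.0416] [0.1783 0.2299] 7.44 [ 0.5873 -0.0387  0.0551]
0.5
rocker 224 [ 0.5848 -0.1111] [0.0482 0.0278] 6.15 [ 0.5845 -0.1104  0.0651]
sq [0.5683 0.0281 0.066 ]
start [ 0.5761 -0.0411  0.066 ]
rockL [ 0.6094 -0.0984  0.071 ]
rockR [ 0.6094 -0.1226  0.07  ]
trayL [ 0.4829 -0.0031  0.009 ]
trayR [ 0.4972 -0.1037  0.009 ]
w [ 0.5048 -0.1715  0.06  ]
g [0.4732 0.0528 0.06  ]
penrear [ 0.6671 -0.1976  0.01  ]
penfront [ 0.5374 -0.236   0.01  ]
swabfrontR [0.4664 0.0901 0.005 ]
swabrearR [0.6282 0.1344 0.005 ]
```

The manual's scale: shifts go in shares of 62.5 mm and turns go in units of 0.05 rad. Converting my numbers, 0.0422 m is 0.6752, -0.0391 m is -0.6256, 0.097 rad is 1.94.

Call:
{"name": "run_rows", "arguments": {
  "moves": [
    [[0, 0.6752, -0.6256, 0, 0, 0, 1.94], [0, 0.688, -0.608, 0, 0, 0, 1.94], [0, 0.672, -0.624, 0, 0, 0, 0], [0, 0.672, -0.624, 0, 0, 0, 0], [0, 0.672, -0.624, 0, 0, 0, 0]]
  ]
}}

```text
time: 1.98
tool_pos: [0.3687, -0.3633, 0.2506]
tool_rot: [0.0, 0.998, 0.062, 0.0]
contact_force: [1.4, 0.1, -0.7]
gripper_width: -0.001
grasp_force: 0.0
```

Call:
{"name": "run_rows", "arguments": {
  "moves": [
    [[0, 0.672, -0.624, 0, 0, 0, 0], [0, 0.672, -0.624, 0, 0, 0, 0], [0, 0.672, -0.624, 0, 0, 0, 0], [0, 0.672, -0.624, 0, 0, 0, 0], [0, 0.672, -0.624, 0, 0, 0, 0]]
  ]
}}

```text
time: 2.6
tool_pos: [0.5529, -0.1436, 0.2506]
tool_rot: [0.0, 0.998, 0.062, 0.0]
contact_force: [0.1, -0.7, -0.2]
gripper_width: 0.004
grasp_force: 0.0
```

Create to.py:
```python
import sys
from h import *
p,r=tool(); t=np.array(eval(sys.argv[1])); print("pos",p.round(4),"tool delta",r.inv().apply(t-p).round(4),"x-axis yaw deg",np.degrees(np.arctan2(*r.apply([1,0,0])[1::-1])).round(2),"z",r.apply([0,0,1]).round(3),"F",manip.state()["contact_force"].round(2))
```

```bash
python3 to.py '[.6032,-.1077,.11]'
```

```text
pos [ 0.5529 -0.1436  0.2506] tool delta [ 0.0542 -0.0294  0.1406] x-axis yaw deg 7.16 z [ 0.001 -0.001 -1.   ] F [ 0.05 -0.66 -0.23]
```

Converted, 0.0542 m is 0.8672, 0.05 m is 0.8.

Call:
{"name": "run_rows", "arguments": {
  "moves": [
    [[0, 0.8672, -0.4704, 0, 0, 0, 0], [0, 0, 0, 0.8, 0, 0, 0], [0, 0, 0, 0, 0, 0, 0]]
  ]
}}

```text
time: 2.98
tool_pos: [0.5994, -0.1079, 0.1952]
tool_rot: [-0.002, 0.998, 0.063, -0.005]
contact_force: [-0.5, -0.0, 0.1]
gripper_width: -0.001
grasp_force: 0.0
```

Run:
```python
from h import *
im,D=manip.grab_frame("wrist"); cv2.imwrite("pics/w1.png",im[:,:,::-1])
for n,z in dict(rocker_rear=.071,start_key_top=.066,square_key_top=.066,tray_front=.027).items():
    for m in manip.mark_of("wrist",n)[:2]:
        r,k=m["centre"]; print(n,round(m["conf"],2),np.round([r,k]),at_z("wrist",r,k,z).round(4),at_depth("wrist",r,k,D).round(4))
```

```bash
python3 to.py '[.6032,-.1077,.11]'
```

```text
rocker_rear 0.7 [195. 321.] [ 0.6021 -0.1123  0.071 ] [ 0.6037 -0.112   0.0768]
rocker_rear 0.41 [211. 247.] [ 0.5794 -0.0485  0.071 ] [ 0.5796 -0.0486  0.0714]
start_key_top 0.67 [210. 243.] [ 0.5787 -0.044   0.066 ] [ 0.5806 -0.0452  0.0715]
square_key_top 0.74 [212. 166.] [0.5671 0.0269 0.066 ] [0.5691 0.0244 0.071 ]
tray_front 0.56 [279. 260.] [ 0.4855 -0.0583  0.027 ] [ 0.4989 -0.0614  0.0489]
pos [ 0.6027 -0.1103  0.203 ] tool delta [ 0.0004 -0.0026  0.093 ] x-axis yaw deg 7.09 z [ 0.004 -0.001 -1.   ] F [ 0.35 -0.27  0.06]
```

View pics/w1.png

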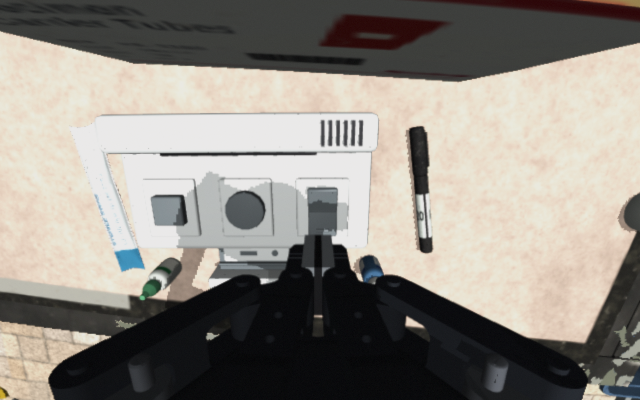

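The wrist view shows the reader aligned with the tool, rocker at (210, 322) ahead of the shut fingers, round key at (210, 245), and square key at (210, 168). The fixes agree, so I'm descending on the rocker.

Call:
{"name": "run_rows", "arguments": {
  "moves": [
    [[0, 0, 0, 0.8, 0, 0, 0], [0, 0, 0, 0.64, 0, 0, 0], [0, 0, 0, 0, 0, 0, 0], [0, 0, 0, 0, 0, 0, 0]]
  ]
}}

```text
time: 3.72
tool_pos: [0.6034, -0.1101, 0.1132]
tool_rot: [0.001, 0.998, 0.062, 0.002]
contact_force: [-0.2, 0.3, 0.5]
gripper_width: -0.002
grasp_force: 0.0
```

```bash
python3 to.py '[.6036,-.1095,.09]'
```

```text
pos [ 0.6034 -0.1101  0.1132] tool delta [ 0.0002 -0.0006  0.0232] x-axis yaw deg 7.12 z [ 0.004 -0.001 -1.   ] F [-0.18  0.33  0.51]
```

Converted, 0.018 m is 0.288, 0.005 m is 0.08.

Call:
{"name": "run_rows", "arguments": {
  "moves": [
    [[0, 0, 0, 0.288, 0, 0, 0], [0, 0, 0, 0.08, 0, 0, 0], [0, 0, 0, 0.048, 0, 0, 0], [0, 0, 0, 0.032, 0, 0, 0], [0, 0, 0, 0, 0, 0, 0]]
  ]
}}

```text
time: 4.35
tool_pos: [0.6027, -0.1095, 0.083]
tool_rot: [0.0, 0.998, 0.062, 0.001]
contact_force: [3.9, -0.4, 4.9]
gripper_width: -0.003
grasp_force: 2.4
```

Call:
{"name": "run_rows", "arguments": {
  "moves": [
    [[0, 0, 0, 0.032, 0, 0, 0], [0, 0, 0, 0, 0, 0, 0]]
  ]
}}

```text
time: 4.6
tool_pos: [0.6028, -0.1095, 0.0828]
tool_rot: [0.0, 0.998, 0.062, 0.001]
contact_force: [-1.2, 1.4, 13.2]
gripper_width: 0.001
grasp_force: 6.9
```

Converted, -0.05 m is -0.8, -0.04 m is -0.64.

Call:
{"name": "run_rows", "arguments": {
  "moves": [
    [[0, 0, 0, -0.64, 0, 0, 0], [0, 0, 0, -0.8, 0, 0, 0], [0, 0, 0, 0, 0, 0, 0], [0, 0, 0, 0, 0, 0, 0]]
  ]
}}

```text
time: 5.1
tool_pos: [0.6004, -0.109, 0.1684]
tool_rot: [-0.001, 0.998, 0.062, -0.002]
contact_force: [0.2, 0.5, 0.9]
gripper_width: -0.001
grasp_force: 0.0
```

Run:
```python
from h import *
im,D=manip.grab_frame("wrist"); cv2.imwrite("pics/w2.png",cv2.resize(im[150:290,140:400,::-1],None,fx=3,fy=3))
im,D=manip.grab_frame("scene"); cv2.imwrite("pics/s2.png",cv2.resize(im[130:280,240:420,::-1],None,fx=4,fy=4))
```

```bash
python3 to.py '[.444,-.0575,.17]'
```

```text
pos [ 0.6001 -0.1088  0.1673] tool delta [-0.1485 -0.0703 -0.0018] x-axis yaw deg 7.15 z [-0.006  0.002 -1.   ] F [ 0.06  0.24 -0.27]
```

View pics/s2.png

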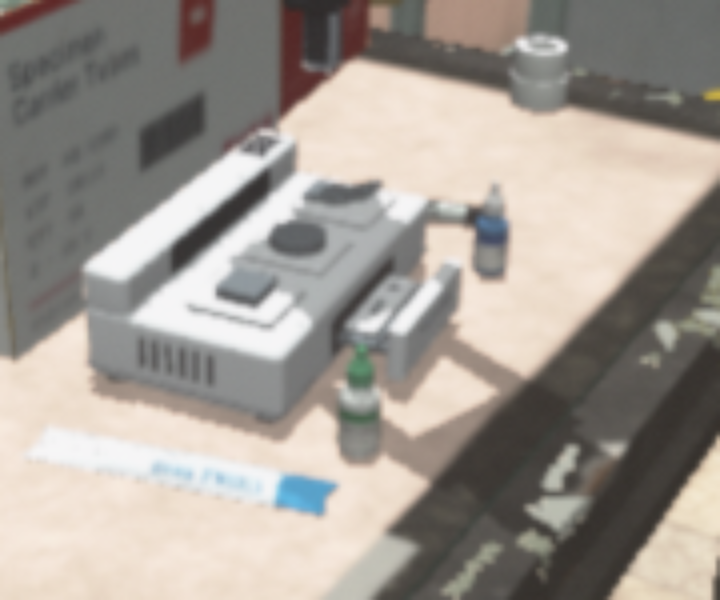

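The rocker's front half is now raised at crop (370, 190), so it is on; the tray is still out at (425, 310). Moving in front of the tray.

Call:
{"name": "run_rows", "arguments": {
  "moves": [
    [[0, -0.792, -0.3744, 0, 0, 0, 0], [0, -0.792, -0.3744, 0, 0, 0, 0], [0, -0.792, -0.3744, 0, 0, 0, 0], [0, 0, 0, 0, 0, 0, 0], [0, 0, 0, 0, 0, 0, 0]]
  ]
}}

```text
time: 5.82
tool_pos: [0.4457, -0.0581, 0.1695]
tool_rot: [-0.0, 0.998, 0.062, -0.0]
contact_force: [0.1, 0.0, 0.6]
gripper_width: -0.007
grasp_force: 0.0
```

```bash
python3 to.py '[.444,-.0575,.039]'
```

```text
pos [ 0.4457 -0.0581  0.1695] tool delta [-0.0015 -0.0008  0.1305] x-axis yaw deg 7.15 z [-0.001  0.    -1.   ] F [0.13 0.04 0.62]
```

Converted, 0.05 m is 0.8, 0.03 m is 0.48.

Call:
{"name": "run_rows", "arguments": {
  "moves": [
    [[0, -0.032, 0, 0.8, 0, 0, 0], [0, 0, 0, 0.8, 0, 0, 0], [0, 0, 0, 0.48, 0, 0, 0], [0, 0, 0, 0, 0, 0, 0], [0, 0, 0, 0, 0, 0, 0]]
  ]
}}

```text
time: 6.45
tool_pos: [0.4455, -0.0589, 0.0415]
tool_rot: [0.0, 0.998, 0.062, 0.001]
contact_force: [0.4, 0.3, 0.5]
gripper_width: 0.001
grasp_force: 0.0
```

Call:
{"name": "run_rows", "arguments": {
  "moves": [
    [[0, 0.24, 0, 0, 0, 0, 0], [0, 0.16, 0, 0, 0, 0, 0], [0, 0.16, 0, 0, 0, 0, 0], [0, 0.16, 0, 0, 0, 0, 0], [0, 0, 0, 0, 0, 0, 0]]
  ]
}}

```text
time: 7.08
tool_pos: [0.4895, -0.0527, 0.0405]
tool_rot: [0.0, 0.998, 0.062, 0.001]
contact_force: [-0.4, 0.1, -0.2]
gripper_width: 0.003
grasp_force: 0.0
```

```bash
python3 to.py '[.5087,-.049,.039]'
```

```text
pos [ 0.4895 -0.0527  0.0405] tool delta [ 0.0195 -0.0013  0.0015] x-axis yaw deg 7.16 z [ 0.001  0.    -1.   ] F [-0.38  0.14 -0.17]
```

Call:
{"name": "run_rows", "arguments": {
  "moves": [
    [[0, 0.16, 0, 0, 0, 0, 0], [0, 0.112, 0, 0, 0, 0, 0], [0, 0.048, 0, 0, 0, 0, 0], [0, 0, 0, 0, 0, 0, 0]]
  ]
}}

```text
time: 7.58
tool_pos: [0.5082, -0.0501, 0.04]
tool_rot: [-0.0, 0.998, 0.062, -0.0]
contact_force: [-3.0, 1.6, -0.7]
gripper_width: 0.006
grasp_force: 1.1
```

Call:
{"name": "run_rows", "arguments": {
  "moves": [
    [[0, 0.032, 0, 0, 0, 0, 0], [0, 0.032, 0, 0, 0, 0, 0], [0, 0, 0, 0, 0, 0, 0]]
  ]
}}

```text
time: 7.95
tool_pos: [0.5084, -0.05, 0.0399]
tool_rot: [-0.0, 0.998, 0.063, -0.006]
contact_force: [-18.7, -2.2, 12.6]
gripper_width: -0.003
grasp_force: 9.4
```

The tray is against its stop: 18.7 N at the predicted position. Backing off, lifting and moving over the round key.

Call:
{"name": "run_rows", "arguments": {
  "moves": [
    [[0, -0.48, 0, 0, 0, 0, 0], [0, -0.16, 0, 0, 0, 0, 0], [0, 0, 0, -0.8, 0, 0, 0], [0, 0, 0, -0.8, 0, 0, 0], [0, 0, 0, -0.8, 0, 0, 0]]
  ]
}}

```text
time: 8.57
tool_pos: [0.4734, -0.0549, 0.1926]
tool_rot: [0.0, 0.998, 0.062, 0.001]
contact_force: [1.4, -0.2, 0.9]
gripper_width: -0.0
grasp_force: 0.0
```

Call:
{"name": "run_rows", "arguments": {
  "moves": [
    [[0, 0.8, 0, 0, 0, 0, 0], [0, 0.8, 0, 0, 0, 0, 0], [0, 0, 0, 0, 0, 0, 0], [0, 0, 0, 0, 0, 0, 0]]
  ]
}}

```text
time: 9.07
tool_pos: [0.572, -0.0423, 0.1902]
tool_rot: [0.0, 0.998, 0.062, 0.0]
contact_force: [-0.8, 0.1, -0.0]
gripper_width: 0.002
grasp_force: 0.0
```

Run:
```python
from h import *
im,D=manip.grab_frame("wrist"); cv2.imwrite("pics/w3.png",im[:,:,::-1])
for n,z in dict(start_key_top=.066,square_key_top=.066,tray_front=.027).items():
    for m in manip.mark_of("wrist",n)[:2]:
        r,k=m["centre"]; print(n,round(m["conf"],2),np.round([r,k]),at_z("wrist",r,k,z).round(4))
```

```bash
python3 to.py '[.577,-.041,.10]'
```

```text
start_key_top 0.84 [193. 318.] [ 0.575  -0.0422  0.066 ]
square_key_top 0.77 [197. 237.] [0.5631 0.0273 0.066 ]
tray_front 0.84 [235. 319.] [ 0.5204 -0.05    0.027 ]
pos [ 0.5713 -0.0424  0.1907] tool delta [ 0.0057 -0.0008  0.0907] x-axis yaw deg 7.13 z [ 0.001 -0.    -1.   ] F [-0.11 -0.24 -0.45]
```

View pics/w3.png

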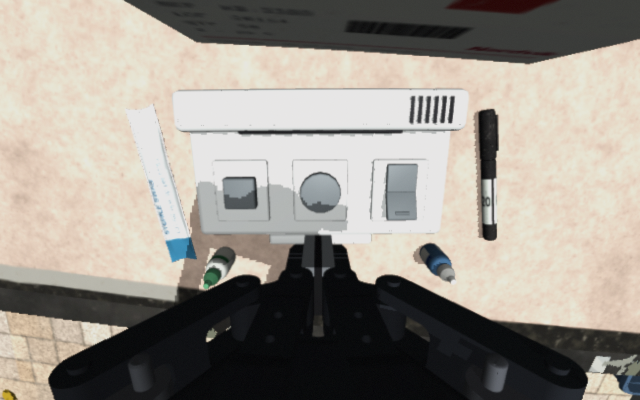

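The tray panel is flush with the housing at (238, 320), the round key is at (192, 320), and the bottles are undisturbed. Pressing the key now.

Call:
{"name": "run_rows", "arguments": {
  "moves": [
    [[0, 0.08, -0.008, 0.72, 0, 0, 0], [0, 0, 0, 0.72, 0, 0, 0], [0, 0, 0, 0, 0, 0, 0], [0, 0, 0, 0, 0, 0, 0]]
  ]
}}

```text
time: 9.78
tool_pos: [0.5776, -0.0415, 0.1022]
tool_rot: [0.0, 0.998, 0.062, 0.001]
contact_force: [0.6, 0.4, 0.5]
gripper_width: 0.001
grasp_force: 0.0
```

Call:
{"name": "run_rows", "arguments": {
  "moves": [
    [[0, 0, 0, 0.16, 0, 0, 0], [0, 0, 0, 0.112, 0, 0, 0], [0, 0, 0, 0.08, 0, 0, 0], [0, 0, 0, 0, 0, 0, 0]]
  ]
}}

```text
time: 10.28
tool_pos: [0.5775, -0.0414, 0.0793]
tool_rot: [0.0, 0.998, 0.062, 0.001]
contact_force: [-0.4, -0.1, 5.5]
gripper_width: 0.002
grasp_force: 2.3
```

Converted, 0.002 m is 0.032.

Call:
{"name": "run_rows", "arguments": {
  "moves": [
    [[0, 0, 0, 0.032, 0, 0, 0], [0, 0, 0, 0, 0, 0, 0], [0, 0, 0, 0, 0, 0, 0], [0, 0, 0, 0, 0, 0, 0], [0, 0, 0, 0, 0, 0, 0]]
  ]
}}

```text
time: 10.9
tool_pos: [0.5776, -0.0413, 0.0788]
tool_rot: [0.0, 0.998, 0.062, 0.0]
contact_force: [-3.8, 0.7, 12.9]
gripper_width: 0.001
grasp_force: 6.1
```

Call:
{"name": "run_rows", "arguments": {
  "moves": [
    [[0, 0, 0, 0, 0, 0, 0], [0, 0, 0, 0, 0, 0, 0], [0, 0, 0, 0, 0, 0, 0], [0, 0, 0, 0, 0, 0, 0], [0, 0, 0, 0, 0, 0, 0]]
  ]
}}

```text
time: 11.52
tool_pos: [0.5776, -0.0414, 0.0788]
tool_rot: [0.0, 0.998, 0.062, 0.0]
contact_force: [-4.1, 1.2, 11.7]
gripper_width: 0.0
grasp_force: 6.1
```

Call:
{"name": "run_rows", "arguments": {
  "moves": [
    [[0, 0, 0, -0.48, 0, 0, 0], [0, 0, 0, -0.8, 0, 0, 0], [0, 0, 0, -0.64, 0, 0, 0], [0, 0, 0, 0, 0, 0, 0], [0, 0, 0, 0, 0, 0, 0]]
  ]
}}

```text
time: 12.15
tool_pos: [0.5763, -0.0411, 0.1955]
tool_rot: [-0.0, 0.998, 0.062, -0.001]
contact_force: [-0.3, -0.8, 0.1]
gripper_width: -0.003
grasp_force: 0.0
```

Run:
```python
from h import *
im,D=manip.grab_frame("wrist"); cv2.imwrite("pics/w4.png",im[:,:,::-1])
```

```text
(no output)
```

View pics/w4.png

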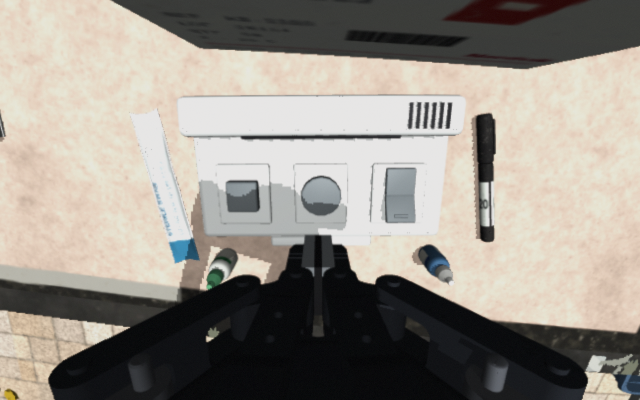

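The key is up again at (196, 321), the tray is home at (240, 320), the rocker is on at (195, 400), and nothing else has moved.

```bash
python3 -c "
from plant import manip
print(manip.job_done())"
```

```text
the job is handed in; nothing more can be done
None
```

I switched the rocker on, pushed the tray home, held the start key at its bottom stop for over a second and released it, then handed the job in at about 12 s; the last picture shows the bottles, pen and swab packet undisturbed, but no verdict was returned.

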